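Gauge a screw cap and sort it

TASK

Check the screw cap that stands on the blue mat: screw it gently, clockwise, onto the thread gauge as far as it will go, feeling for the stop without forcing it. Then unscrew it and put it in the green tray if it went fully home onto the gauge's collar, or in the red tray if it stopped short. Leave the waiting caps and everything else on the bench as they are.

Things in the scene. Friction and masses are not known exactly. Their poses are not given: they have to be found in the camera images.
- cap_a_center (a point): one of four outwardly identical caps (the one on the blue mat is tested, three wait in the black tray): ribbed aluminium cylinder 44 mm in diameter, 36 mm high, closed top with a dark centre dot, open underneath, about 80 g, upright. Point at its middle, 18 mm above its rim. Inside, a right-hand three-start thread, lead 21 mm per turn, 36 mm bore, 29 mm over its tips; its depth cannot be seen from outside
- cap_b_center (a point): one of four outwardly identical caps (the one on the blue mat is tested, three wait in the black tray): ribbed aluminium cylinder 44 mm in diameter, 36 mm high, closed top with a dark centre dot, open underneath, about 80 g, upright. Point at its middle, 18 mm above its rim. Inside, a right-hand three-start thread, lead 21 mm per turn, 36 mm bore, 29 mm over its tips; its depth cannot be seen from outside
- cap_c_center (a point): one of four outwardly identical caps (the one on the blue mat is tested, three wait in the black tray): ribbed aluminium cylinder 44 mm in diameter, 36 mm high, closed top with a dark centre dot, open underneath, about 80 g, upright. Point at its middle, 18 mm above its rim. Inside, a right-hand three-start thread, lead 21 mm per turn, 36 mm bore, 29 mm over its tips; its depth cannot be seen from outside
- cap_d_center (a point): one of four outwardly identical caps (the one on the blue mat is tested, three wait in the black tray): ribbed aluminium cylinder 44 mm in diameter, 36 mm high, closed top with a dark centre dot, open underneath, about 80 g, upright. Point at its middle, 18 mm above its rim. Inside, a right-hand three-start thread, lead 21 mm per turn, 36 mm bore, 29 mm over its tips; its depth cannot be seen from outside
- gauge: thread plug gauge fixed upright on the bench: 90 x 90 x 12 mm dark base plate, stem with a green band, round collar 56 mm in diameter, and above it the threaded plug, 26 mm core, right-hand three-start thread 34 mm over its crests, lead 21 mm per turn, fitting the caps with about 1 mm of play. Origin at the centre of the plate's underside (bench level), z up along the gauge's axis
- gauge_collar (a point): centre of the flat top of the gauge's collar, 60 mm above the bench. A good cap screws down until its rim rests here; a bad one stops about 3 mm (a seventh of a turn) short. Against the stop the load in the thread rises steeply: 0.1 N m of turning is plenty
- gauge_thread (a point): on the gauge's axis at the top of its thread, 16 mm above the collar. A cap lowered over it rests on the thread tops, rim 6 to 14 mm above the collar; pressed lightly (about 5 N) and turned clockwise seen from above it catches by itself and goes down 21 mm per turn with about 0.05 N m, at most 250 degrees to the stop. It comes off anticlockwise and is clear of the thread with its rim 15 mm above the collar
- gauge_top (a point): tip of the gauge's tapered nose, on its axis, 81.5 mm above the bench; the nose is 18 mm across at the tip and 26 mm across 4.5 mm lower
- mat_top (a point): centre of the top of the blue mat, 120 x 120 mm, 3 mm thick, on which the cap to be tested stands
- green_tray: open green plastic tray for good caps, 140 mm (its x) x 130 mm (its y), walls 30 mm high and 3 mm thick, floor 3 mm thick, fixed; origin at the centre of its underside; empty
- red_tray: open red plastic tray for rejected caps, same size as the green one, fixed; origin at the centre of its underside; empty
- stock_tray: black open tray, 85 mm (its x) x 200 mm (its y) x 26 mm high, fixed, with the three waiting caps; origin at the centre of its underside
- screwdriver: screwdriver lying on the bench, a bystander
- solder_reel: orange reel, 60 mm in diameter, 40 mm high, a bystander; origin under its centre
- pliers: red-handled pliers lying near the robot, about 140 mm long, a bystander
- pocket_meter: yellow hand-held multimeter, 85 x 170 x 45 mm, a bystander; origin under its centre
Things that resemble listed ones, but are neither listed nor needed, are in the scene too. What is shaped like the part that bears cap_b_center but purple or turquoise is not meant.

How it is judged (in metres and radians):
On the way:
1. the cap is screwed down on the gauge as far as it goes: rim within 1 mm of the collar, or, for a cap whose thread is too shallow, within 1 mm of where it is stopped ((((z of cap_a_center in the frame of gauge below 0.079 m or (not (z of cap_a_c0 in the frame of cap_a_center above 0.0105 m) and z of cap_a_center in the frame of gauge below 0.082 m)) and z of cap_a_center in the frame of gauge above 0.07 m and horizontal distance between cap_a_center and gauge_collar below 0.003 m and angle between cap_a_center's own z axis and vertical below 0.08 rad) or ((z of cap_b_center in the frame of gauge below 0.079 m or (not (z of cap_b_c0 in the frame of cap_b_center above 0.0105 m) and z of cap_b_center in the frame of gauge below 0.082 m)) and z of cap_b_center in the frame of gauge above 0.07 m and horizontal distance between cap_b_center and gauge_collar below 0.003 m and angle between cap_b_center's own z axis and vertical below 0.08 rad) or ((z of cap_c_center in the frame of gauge below 0.079 m or (not (z of cap_c_c0 in the frame of cap_c_center above 0.0105 m) and z of cap_c_center in the frame of gauge below 0.082 m)) and z of cap_c_center in the frame of gauge above 0.07 m and horizontal distance between cap_c_center and gauge_collar below 0.003 m and angle between cap_c_center's own z axis and vertical below 0.08 rad) or ((z of cap_d_center in the frame of gauge below 0.079 m or (not (z of cap_d_c0 in the frame of cap_d_center above 0.0105 m) and z of cap_d_center in the frame of gauge below 0.082 m)) and z of cap_d_center in the frame of gauge above 0.07 m and horizontal distance between cap_d_center and gauge_collar below 0.003 m and angle between cap_d_center's own z axis and vertical below 0.08 rad))), for 0.2 s.
At the end, for the whole second after the job is handed in: the cap from the mat lies at rest on the floor of the right tray, its middle at least about 8 mm inside the walls: the green tray if it goes fully home on the gauge, the red tray if it stops short; no cap is left on the mat ((((z of cap_a_c0 in the frame of cap_a_center above 0.0105 m and (x of cap_a_center in the frame of green_tray between -0.06 and 0.06 m and y of cap_a_center in the frame of green_tray between -0.055 and 0.055 m and z of cap_a_center in the frame of green_tray between 0.01 and 0.03 m and linear speed of cap_a below 0.02 m/s)) or (not (z of cap_a_c0 in the frame of cap_a_center above 0.0105 m) and (x of cap_a_center in the frame of red_tray between -0.06 and 0.06 m and y of cap_a_center in the frame of red_tray between -0.055 and 0.055 m and z of cap_a_center in the frame of red_tray between 0.01 and 0.03 m and linear speed of cap_a below 0.02 m/s))) or ((z of cap_b_c0 in the frame of cap_b_center above 0.0105 m and (x of cap_b_center in the frame of green_tray between -0.06 and 0.06 m and y of cap_b_center in the frame of green_tray between -0.055 and 0.055 m and z of cap_b_center in the frame of green_tray between 0.01 and 0.03 m and linear speed of cap_b below 0.02 m/s)) or (not (z of cap_b_c0 in the frame of cap_b_center above 0.0105 m) and (x of cap_b_center in the frame of red_tray between -0.06 and 0.06 m and y of cap_b_center in the frame of red_tray between -0.055 and 0.055 m and z of cap_b_center in the frame of red_tray between 0.01 and 0.03 m and linear speed of cap_b below 0.02 m/s))) or ((z of cap_c_c0 in the frame of cap_c_center above 0.0105 m and (x of cap_c_center in the frame of green_tray between -0.06 and 0.06 m and y of cap_c_center in the frame of green_tray between -0.055 and 0.055 m and z of cap_c_center in the frame of green_tray between 0.01 and 0.03 m and linear speed of cap_c below 0.02 m/s)) or (not (z of cap_c_c0 in the frame of cap_c_center above 0.0105 m) and (x of cap_c_center in the frame of red_tray between -0.06 and 0.06 m and y of cap_c_center in the frame of red_tray between -0.055 and 0.055 m and z of cap_c_center in the frame of red_tray between 0.01 and 0.03 m and linear speed of cap_c below 0.02 m/s))) or ((z of cap_d_c0 in the frame of cap_d_center above 0.0105 m and (x of cap_d_center in the frame of green_tray between -0.06 and 0.06 m and y of cap_d_center in the frame of green_tray between -0.055 and 0.055 m and z of cap_d_center in the frame of green_tray between 0.01 and 0.03 m and linear speed of cap_d below 0.02 m/s)) or (not (z of cap_d_c0 in the frame of cap_d_center above 0.0105 m) and (x of cap_d_center in the frame of red_tray between -0.06 and 0.06 m and y of cap_d_center in the frame of red_tray between -0.055 and 0.055 m and z of cap_d_center in the frame of red_tray between 0.01 and 0.03 m and linear speed of cap_d below 0.02 m/s)))) and horizontal distance between each of cap_a_center, cap_b_center, cap_c_center, cap_d_center and mat_top above 0.06 m); the robot touches nothing.
It fails at once if the cap is forced: the contact forces between a cap and the gauge (thread, collar and nose) exceed 80 N in all (contact force between any of cap_a, cap_b, cap_c, cap_d and gauge above 80 N).
It fails at once if one of the waiting caps is moved by more than 30 mm as well as the tested one (distance of each of cap_a_center, cap_b_center from where it was at the start of the episode above 0.03 m or distance of each of cap_a_center, cap_c_center from where it was at the start of the episode above 0.03 m or distance of each of cap_a_center, cap_d_center from where it was at the start of the episode above 0.03 m or distance of each of cap_b_center, cap_c_center from where it was at the start of the episode above 0.03 m or distance of each of cap_b_center, cap_d_center from where it was at the start of the episode above 0.03 m or distance of each of cap_c_center, cap_d_center from where it was at the start of the episode above 0.03 m).
It fails at once if a tool, the reel or the meter on the bench is moved by more than 20 mm (distance of any of screwdriver, solder_reel, pliers, pocket_meter from where it was at the start of the episode above 0.02 m).
It also fails if it takes over 69 s, if anything falls off the work surface, if the arm or the gripper's body presses on something with over 40 N, if the wrist force passes 120 N, or if a joint passes its speed limit or range.

ROBOT

A 7-joint arm with a two-finger parallel gripper is mounted at the origin on the work surface. World frame = base frame: x ahead of the robot, y to its left, z up, the work surface at z = 0. Lengths are in mm, angles in rad, forces in N, time in s.
With the tool pointing down it reaches from about 425 to 925 mm from the base axis. Payload 6.8 kg.
Tool frame: the origin (TCP) lies between the finger pads; the fingertips stand 19 mm ahead of it and the grasp point (between the pads) is the TCP (tip_extent is the distance from the TCP to the fingertips, in mm); z points along the fingers, x is the direction in which the jaws open and shut, and the axes are right-handed (so a half turn about z gives the same grasp; the last joint's range is limited). The gripper opens to 85 mm and grips with 20 to 120 N. Pads are 22 mm wide; open, the fingers measure 114 mm over their backs; the gripper's body (76 mm by 85 mm) begins 54 mm behind the grasp point. The pads swing forward as they close: fully open they stand 13 mm farther back than shut.
Start: joints at [-1.339, 0.477, 0.022, 1.555, -0.011, 1.109, -0.083], TCP at [224.973, 636.423, 250.308] pointing down, gripper open.
Joint ranges: [-2.96, 2.96], [-0.34, 2.1], [-1.41, 1.46], [0.24, 2.44], [-1.37, 4.51], [0.17, 1.92], [-2.96, 2.96]. Speed limits (rad/s): [2.39, 2.39, 3.14, 3.14, 3.14, 3.14, 3.14].

INTERFACE

Orientations are given as [roll, pitch, yaw] about the fixed x, y, z axes, in that order (R = Rz(yaw) Ry(pitch) Rx(roll)).
In Python, from cell import goto, move_linear, move_j, grip, sleep, inverse_kinematics, camera, IKError, job_done, masks_of, read_t, read_q, read_joint_velocities, read_joint_torque, read_eef_pos, read_tcp_rot, read_force, read_torque, read_opening, tip_extent gives the robot as it stands. Calls block until the motion is done:
- goto(position, orientation): joint-space move of the TCP to a pose.
- move_linear(position, attitude=None, v=150, force_limit=None): straight line of the TCP; attitude=None keeps the orientation; v is the mean speed in mm/s. With force_limit (N) it stops when the force on the tool has changed by that much, and returns True; else False.
- move_j(angles): joint-space move.
- grip(opening): finger opening in mm; the grip force is fixed at half the most; returns when the fingers have stopped.
- sleep(seconds).
- inverse_kinematics(position, orientation): joint angles nearest the present ones, or None.
- camera(name): name is "side" or "top" or "wrist"; returns a dict with "color" (420x560x3 uint8, red, green, blue), "camera_matrix" (3x3 intrinsics, pixels), "k1" (the pictures are not rectified: a ray, as slopes to the right and down, at radius r is drawn at 1 + k1 r^2 times it, then the intrinsics apply), "R" (3x3) and "t" (3): a world point X has camera coordinates R X + t; the wrist camera has in their place "T_tool_cam" (4x4, takes a point from camera to tool coordinates, whose origin is the TCP and whose axes are the tool frame's). Camera axes: x right, y down, z forward; pixel columns grow to the right and rows downward; lengths in mm; the calibration is good to about 2 mm. A picture is of the moment at which its call begins: read the wrist's pose just before it. There is no depth.
A pose or a line that the arm cannot do raises IKError and nothing moves.
- job_done(): hands the job in, once; it reports no verdict.
Trained networks look in the newest picture that a camera, given by its name, has taken for a name from the list of things; names that differ only in an ending like _2 or _b are one class to them, and where a whole thing is asked for, a point or a joint stands for the part that bears it (a point fixed in the world has none). Each returns a list of dicts, best first, with "conf" (0 to 1); they miss things now and then, are a little off and sometimes report something else, mostly with a low value. They report only what shows in the picture. A call takes as long as a camera call. They do not tell look-alikes from the thing itself.
- masks_of(camera, name): "pixels" (420x560 bool, what is visible of it) and "centre" ([column, row] in pixels, amid what is visible of it).
Readings, each from a call of its own:
- read_t(): time.
- read_q(): joint angles.
- read_joint_velocities(): joint speeds.
- read_joint_torque(): joint torques, N m.
- read_eef_pos(): TCP position.
- read_tcp_rot(): TCP orientation.
- read_force(): force on the tool from outside, world axes, zero at the start.
- read_torque(): the same for the moment, N m.
- read_opening(): finger opening in mm.
Only numpy, scipy, OpenCV 4.12 (cv2) and the standard library are available. Lean on these libraries where they do the work, as an engineer would, in place of code of your own. Each camera call takes 0.05 s, during which the arm holds its last target. There are 200 camera calls.

## Working session

There is one attempt and no reset: what is moved stays moved. The work goes in short steps, each a Python script; the robot and the scene stay as the last script left them, time stands still between calls to the robot, and variables do not carry over. Pictures are saved under pics/ and viewed, about 8 in all and at most 12, crops included, and the job is handed in when it is done.

```bash
mkdir -p pics
cat > h.py <<'E'
import numpy as np, cv2
from cell import *
def snap(name,fn=None):
    p=np.array(read_eef_pos(),float); r=np.array(read_tcp_rot(),float)
    c=camera(name); c['p']=p; c['r']=r
    if name=='wrist':
        from scipy.spatial.transform import Rotation as Ro
        Rt=r if r.shape==(3,3) else Ro.from_euler('xyz',r).as_matrix()
        T=np.eye(4);T[:3,:3]=Rt;T[:3,3]=p
        M=np.linalg.inv(T@np.array(c['T_tool_cam'])); c['R']=M[:3,:3];c['t']=M[:3,3]
    c['R']=np.array(c['R']);c['t']=np.array(c['t'])
    if fn: cv2.imwrite('pics/'+fn,c['color'][:,:,::-1])
    return c
def und(c,uv):
    K=np.array(c['camera_matrix']);x=np.linalg.inv(K)@[uv[0],uv[1],1.]
    d=x[:2]; s=d.copy()
    for _ in range(20): s=d/(1+c['k1']*(s@s))
    return np.array([s[0],s[1],1])
def at_z(c,uv,z):
    d=c['R'].T@und(c,uv); o=-c['R'].T@c['t']
    return o+d*(z-o[2])/d[2]
def proj(c,X):
    x=c['R']@np.array(X,float)+c['t'];s=x[:2]/x[2];s=s*(1+c['k1']*(s@s))
    return (np.array(c['camera_matrix'])@[s[0],s[1],1])[:2]
E
python3 - <<'E'
from h import *
print(read_t(),read_tcp_rot(),read_force(),tip_extent)
for n in('top','side'):
    c=snap(n,n+'0.png');print(n,-c['R'].T@c['t'])
    for k,z in(('cap_a_center',36),('gauge',60),('mat_top',3),('green_tray',30),('red_tray',30),('stock_tray',26)):
        for m in masks_of(n,k)[:6]: print(k,round(m['conf'],2),np.round(m['centre']),m['pixels'].sum(),np.round(at_z(c,m['centre'],z)))
E
```

```text
0.0 [3.14145650e+00 1.78436750e-03 1.23106616e+00] [-0.63480025  0.41878399  0.35992655] 19.0
top [ 439.53309193  103.82160374 1124.65204206]
cap_a_center 0.78 [211. 263.] 296 [434. 254.  36.]
cap_a_center 0.48 [346. 287.] 460 [373. -73.  36.]
gauge 0.89 [304. 228.] 1256 [515.  28.  60.]
mat_top 0.87 [222. 256.] 2071 [451. 231.   3.]
green_tray 0.57 [439. 260.] 3285 [ 437. -303.   30.]
red_tray 0.8 [427. 194.] 3110 [ 599. -283.   30.]
stock_tray 0.64 [206. 159.] 1925 [693. 270.  26.]
stock_tray 0.3 [347. 286.] 435 [376. -77.  26.]
side [ 498.69270871 1235.10416201  676.92042838]
cap_a_center 0.74 [322. 255.] 220 [434. 273.  36.]
cap_a_center 0.37 [222. 197.] 170 [784. -76.  36.]
gauge 0.97 [295. 216.] 578 [518.  98.  60.]
gauge 0.67 [314. 259.] 708 [460. 332.  60.]
mat_top 0.82 [314. 260.] 731 [456. 252.   3.]
green_tray 0.96 [318. 180.] 678 [ 433. -268.   30.]
green_tray 0.69 [313. 260.] 791 [461. 293.  30.]
red_tray 0.87 [275. 182.] 663 [ 605. -239.   30.]
red_tray 0.22 [294. 216.] 579 [520.  41.  30.]
stock_tray 0.69 [296. 220.] 608 [512.  55.  26.]
stock_tray 0.68 [235. 268.] 785 [672. 340.  26.]
stock_tray 0.27 [313. 257.] 731 [459. 270.  26.]
```

View pics/top0.png

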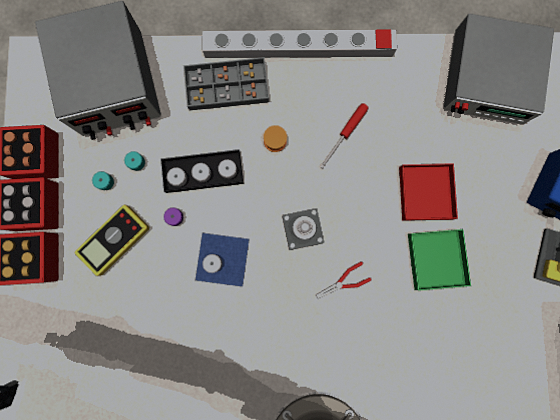

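View pics/side0.png

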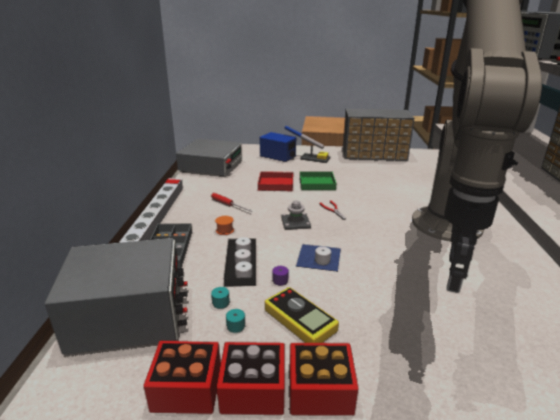

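Top view: the tested cap is at (212,263) on the blue mat. It could be confused with the waiting caps at (176,176), (201,172), (228,168) in the black tray, the turquoise look-alikes at (134,160), (102,180), the purple one at (173,216), and the gauge at (304,228). I choose (212,263). The side view shows the same layout, with the cap at (322,255) and the gauge at (295,216).

Run:
```python
from h import *
goto([434,254,220],[np.pi,0,1.2]); print(read_t(),np.round(read_q(),2))
c=snap('wrist','w1.png')
for m in masks_of('wrist','cap_a_center')[:4]: print(m['conf'],m['centre'],m['pixels'].sum(),at_z(c,m['centre'],39))
print(c['T_tool_cam'],c['camera_matrix'])
for y in np.arange(-3.1,3.2,.4):
    q=inverse_kinematics([515,28,120],[np.pi,0,y]); print(round(y,2),None if q is None else np.round(q,2))
```

```text
2.3083 [-0.83  0.23  0.2   2.   -0.06  0.91  0.6 ]
0.6 [278.9, 185.3] 2190 [428.02543753 253.18288963  39.        ]
[[ 9.99999307e-01 -9.77581284e-04 -6.55502798e-04 -5.74720688e-01]
 [ 1.13162808e-03  9.51694439e-01  3.07044646e-01 -7.94505120e+01]
 [ 3.23677269e-04 -3.07045175e-01  9.51694886e-01 -1.22795850e+02]
 [ 0.00000000e+00  0.00000000e+00  0.00000000e+00  1.00000000e+00]] [[368.19131897   0.         283.23077478]
 [  0.         368.19131897 211.30899477]
 [  0.           0.           1.        ]]
-3.1 [ 0.71  0.71 -1.19  1.99  0.79  1.01  2.32]
-2.7 [ 0.71  0.71 -1.19  1.99  0.79  1.01  2.72]
-2.3 [-1.04  0.82  1.27  2.1  -0.97  1.01 -1.54]
-1.9 [-0.79  0.51  0.79  2.09 -0.53  0.76 -1.56]
-1.5 [-0.74  0.48  0.72  2.08 -0.47  0.74 -1.22]
-1.1 [-0.68  0.46  0.63  2.08 -0.4   0.73 -0.88]
-0.7 [-0.64  0.44  0.58  2.08 -0.37  0.72 -0.52]
-0.3 [-0.58  0.43  0.51  2.07 -0.32  0.71 -0.17]
0.1 [-0.53  0.42  0.44  2.07 -0.27  0.71  0.19]
0.5 [-0.49  0.41  0.39  2.07 -0.24  0.7   0.55]
0.9 [-0.45  0.41  0.34  2.07 -0.21  0.7   0.92]
1.3 [-0.41  0.4   0.29  2.06 -0.17  0.7   1.29]
1.7 [-0.36  0.4   0.23  2.06 -0.13  0.7   1.65]
2.1 [-0.31  0.39  0.16  2.06 -0.1   0.7   2.02]
2.5 [-0.25  0.39  0.09  2.05 -0.05  0.7   2.37]
2.9 [-0.19  0.39  0.02  2.05 -0.01  0.7   2.73]
```

View pics/w1.png

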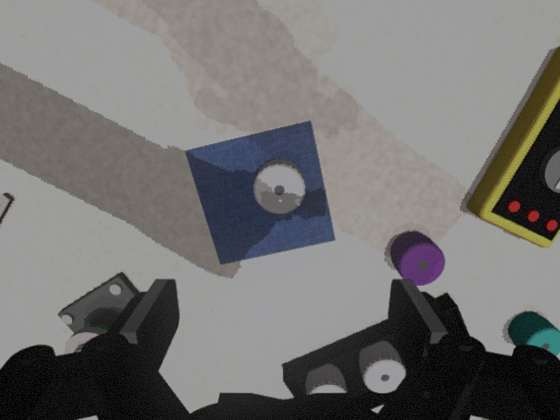

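The wrist picture shows the cap's dot at about (279,190), clearly on the blue mat. The purple look-alike is at (418,258). Next I take the gauge from the same relative camera pose, so calibration errors cancel. Then I centre on the cap with two squeezes 90° apart.

Run:
```python
from h import *
import pickle
goto([515,28,262.5],[np.pi,0,1.2]); print(read_t(),read_eef_pos())
c=snap('wrist'); pickle.dump(c,open('g.pkl','wb'))
for m in masks_of('wrist','gauge')[:2]: print(m['conf'],m['centre'])
im=c['color'][:,:,::-1]; u=proj(c,[515,28,81.5]);print(u)
w1=cv2.imread('pics/w1.png')
def crop(i,u,r=60):
    x,y=np.int32(np.round(u)); print('origin',x-r,y-r); return cv2.resize(i[y-r:y+r,x-r:x+r],(390,390),interpolation=cv2.INTER_CUBIC)
cv2.imwrite('pics/crops.png',np.hstack([crop(w1,(279,190)),crop(im,u)]))
```

```text
3.375 [514.71902341  29.89547994 262.14888717]
0.67 [283.1, 173.9]
[282.08821762 191.93194104]
origin 219 130
origin 222 132
```

View pics/crops.png

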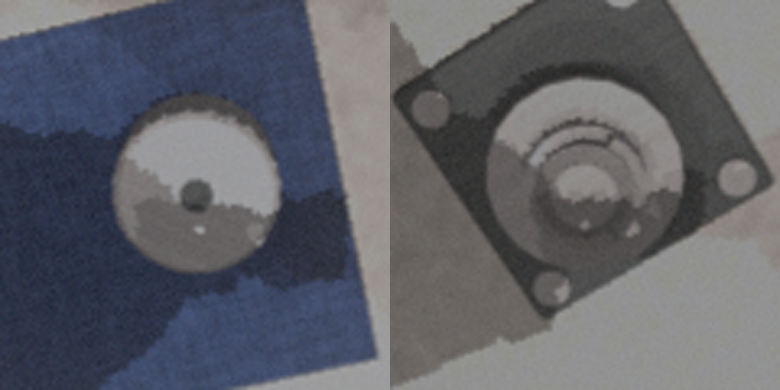

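The crop shows the cap's dot at (279.3,190.0), the gauge tip disc at about (282.3,192), and the collar circle centred at about (282.2,185.4).

Run:
```python
from h import *
import pickle
c=pickle.load(open('g.pkl','rb'))
print('tip',at_z(c,(282.3,192),81.5),'collar',at_z(c,(282.2,185.4),60))
# cap: rebuild first view as pure translation of this one
d=dict(c); T=np.array([434,254,220])-c['p']; d['t']=c['t']-c['R']@T
e=at_z(d,(278.9,185.3),39)-[428.02543753,253.18288963,39]
cap=at_z(d,(279.3,190.),39)-e; print('cap meas',cap,'pose lag',-e)
y=1.2
goto([cap[0],cap[1],100],[np.pi,0,y]); grip(75)
move_linear([cap[0],cap[1],27],v=100); sleep(.2); print(read_eef_pos(),read_t())
grip(40); print('open',read_opening(),read_force())
grip(75)
move_linear([cap[0],cap[1],27],[np.pi,0,y-np.pi/2],v=150); print(read_t(),read_q())
grip(40); sleep(.2); print('open',read_opening(),read_force(),read_eef_pos(),read_t())
```

```text
tip [515.12100909  28.14649864  81.5       ] collar [514.60823508  28.19409931  60.        ]
cap meas [431.97742263 252.0013368   39.        ] pose lag [ 0.05204338  1.52908259 -0.        ]
[432.3679984  252.2497767   27.60664038] 5.9417
open 42.53556171997961 [-1.42614551 -0.63141352  6.04324509]
8.4667 [-1.08365709  0.6104847   0.54898798  2.15028058 -0.62156713  0.53967906
 -0.43826157]
open 42.58777594705386 [-1.49228245 -0.76495659  5.03470435] [432.05550197 251.98087191  27.34007662] 9.0583
```

Run:
```python
from h import *
import pickle
cap=np.array(read_eef_pos()); 
grip(75)
move_linear([cap[0],cap[1],80],v=150)
goto([cap[0],cap[1],220],[np.pi,0,1.2]); sleep(.3)
c=snap('wrist'); im=c['color'][:,:,::-1]; print(c['p'],c['r'])
w1=cv2.imread('pics/w1.png'); T=w1[181:199,270:289]
S=4; up=lambda i:cv2.resize(i,None,fx=S,fy=S,interpolation=cv2.INTER_CUBIC)
u=np.int32(np.round(proj(c,[cap[0],cap[1],39]))); r=35
win=im[u[1]-r:u[1]+r,u[0]-r:u[0]+r]
m=cv2.matchTemplate(up(win),up(T.copy()),cv2.TM_CCOEFF_NORMED); _,s,_,l=cv2.minMaxLoc(m)
px=np.array(l)/S+(u-r)+[9.3,9.0]; me=at_z(c,px,39)
print(s,px,'measured',me,'true',cap,'corr',cap-me,read_t())
pickle.dump(cap,open('cap.pkl','wb'))
x,y=np.int32(px);cv2.imwrite('pics/dot.png',up(im[y-40:y+40,x-40:x+40]))
```

```text
[431.8525952  251.92269172 219.49531267] [-3.14125625e+00  9.63796189e-04  1.19972265e+00]
0.9605512022972107 [284.05 190.25] measured [431.32895634 251.86866708  39.        ] true [432.05550197 251.98087191  27.34007662] corr [  0.72654563   0.11220483 -11.65992338] 11.4167
```

View pics/dot.png

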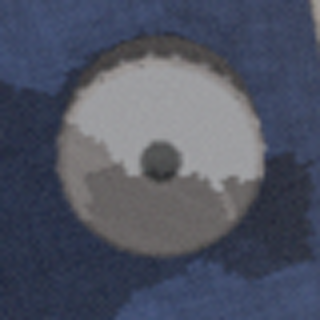

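The re-shot shows the dot at (284.1,190.2) after centring. The camera bias is about (+0.7,+0.1) mm, so the gauge axis is at about (515.6,28.3). I grasp the cap, carry it over and set it on the thread.

Run:
```python
from h import *
import pickle
cap=pickle.load(open('cap.pkl','rb'))
goto([cap[0],cap[1],80],[np.pi,0,1.2]); move_linear([cap[0],cap[1],27],v=120); sleep(.2)
grip(40); print('open',read_opening(),'grasp z',read_eef_pos(),read_t())
move_linear([cap[0],cap[1],140],v=200)
goto([515.6,28.3,150],[np.pi,0,2.0]); goto([515.6,28.3,130],[np.pi,0,2.85]); sleep(.3)
print(read_eef_pos(),read_tcp_rot(),np.round(read_q(),2),read_opening(),read_t())
f0=np.array(read_force());t0=np.array(read_torque());print(f0,t0)
pickle.dump((f0,t0),open('ft.pkl','wb'))
print(move_linear([515.6,28.3,87],v=30,force_limit=5),read_eef_pos(),read_force()-f0,read_torque()-t0,read_t())
sleep(.2);print(read_eef_pos(),read_force()-f0,read_torque()-t0)
```

```text
open 42.47193651207129 grasp z [432.17310249 252.11561446  27.54211673] 13.2167
[515.66700535  28.50205921 130.10971619] [3.14156923e+00 2.15584069e-04 2.84967933e+00] [-0.24  0.38  0.08  2.04 -0.05  0.72  2.72] 42.3293428874604 16.1
[-0.74146577 -0.28032027 -1.49704912] [-0.03819074  0.00662957  0.04405692]
True [515.51424239  28.30018737  96.81826749] [-0.5103152   0.25824416  6.97856746] [ 0.04823141  0.14500156 -0.02631857] 17.125
[515.51301386  28.3283713   96.90791479] [0.02745956 0.7890084  6.91829112] [ 0.07299911  0.09903457 -0.02931709]
```

```bash
cat > screw.py <<'E'
from h import *
import pickle,sys
def turn(yaw,z,total,step,x=515.55,y=28.35,tq=0.085,fzt=5.,k=.04,every=4):
    f0,t0=pickle.load(open('ft.pkl','rb')); done=0;i=0;why='done';s=np.sign(total)
    while done<abs(total):
        F=np.array(read_force())-f0;M=np.array(read_torque())-t0
        if i%every==0: print(f'{read_t():.2f} {done:4.0f} z{read_eef_pos()[2]:.2f} cmd{z:.2f} F',np.round(F,1),'M',np.round(M,3))
        if abs(M[2])>tq: why='torque';break
        if np.abs(F).max()>18: why='force';break
        z+=np.clip(k*(F[2]-fzt),-.09*step,.09*step)
        yaw+=s*np.radians(step);done+=step;i+=1
        move_linear([x,y,z],[np.pi,0,yaw],v=150)
    F=np.array(read_force())-f0;M=np.array(read_torque())-t0
    print(why,f'{read_t():.2f}',done,np.round(read_eef_pos(),2),'cmd',round(z,2),np.round(F,1),np.round(M,3),'yaw',yaw,'q7',read_q()[6])
    pickle.dump((yaw,z),open('st.pkl','wb')); return why
E
python3 - <<'E'
from screw import *
turn(2.85,96.9,-40,4,every=1)
E
```

```text
17.32    0 z96.91 cmd96.90 F [0.  0.8 6.9] M [ 0.073  0.099 -0.029]
17.57    4 z96.94 cmd96.98 F [1.7 0.  1.8] M [ 0.025 -0.166 -0.04 ]
17.82    8 z96.73 cmd96.85 F [1.1 0.3 1.7] M [-0.023 -0.127 -0.041]
18.07   12 z96.59 cmd96.72 F [1.5 0.7 0.9] M [-0.035  0.008 -0.073]
18.32   16 z96.45 cmd96.55 F [1.6 1.  0.9] M [ 0.072 -0.026 -0.055]
18.57   20 z96.34 cmd96.39 F [ 0.9 -0.9  0.6] M [ 0.018 -0.112 -0.015]
18.82   24 z96.21 cmd96.21 F [-0.3  0.9  0.2] M [ 0.005  0.017 -0.018]
19.07   28 z96.01 cmd96.02 F [1.8 0.1 0.8] M [ 0.027  0.004 -0.09 ]
torque 19.07 28 [515.53  28.36  96.01] cmd 96.02 [1.8 0.1 0.8] [ 0.027  0.004 -0.09 ] yaw 2.361307809441587 q7 2.320936978351457
```

```bash
cat > screw.py <<'E'
from h import *
import pickle
def sense():
    f=[];m=[]
    for _ in range(4): f.append(read_force());m.append(read_torque());sleep(.012)
    f0,_=pickle.load(open('ft.pkl','rb'))
    return np.mean(f,0)-f0,np.mean(m,0)
def turn(yaw,z,total,step,x=515.55,y=28.35,tq=0.07,fzt=4.,k=.04,every=4,zstop=None,zmax=None,ff=0):
    done=0;i=0;why='done';s=np.sign(total)
    while done<abs(total):
        F,M=sense(); zz=read_eef_pos()[2]
        if i%every==0: print(f'{read_t():.2f} {done:4.0f} z{zz:.2f} cmd{z:.2f} F',np.round(F,1),'M',np.round(M,3))
        if abs(M[2])>tq:
            F,M=sense()
            if abs(M[2])>tq: why='torque';break
        if np.abs(F).max()>18: why='force';break
        if zstop and zz<zstop: why='z';break
        if zmax and zz>zmax: why='z';break
        z+=s*ff*step/360*21+np.clip(k*(F[2]-fzt),-.09*step,.09*step)
        yaw+=s*np.radians(step);done+=step;i+=1
        move_linear([x,y,z],[np.pi,0,yaw],v=150)
    F,M=sense()
    print(why,f'{read_t():.2f}',done,np.round(read_eef_pos(),2),'cmd',round(z,2),np.round(F,1),np.round(M,3),'yaw',yaw,'q7',read_q()[6])
    pickle.dump((yaw,z),open('st.pkl','wb')); return why
E
python3 - <<'E'
from screw import *
y,z=pickle.load(open('st.pkl','rb'))
turn(y,z,-160,6,every=2,zstop=89.6)
E
```

```text
19.11    0 z96.01 cmd96.02 F [1.1 0.4 0.6] M [-0.032 -0.009 -0.016]
19.69   12 z95.77 cmd95.74 F [0.5 0.2 0.9] M [-0.033  0.004 -0.001]
20.27   24 z95.47 cmd95.48 F [0.7 0.4 0.3] M [-0.039 -0.008  0.002]
20.86   36 z95.20 cmd95.20 F [0.6 0.1 0.9] M [ 0.009 -0.001  0.023]
21.44   48 z94.94 cmd94.94 F [0.8 0.5 0.9] M [-0.013  0.     0.024]
22.02   60 z94.67 cmd94.69 F [ 5.2 -1.4 -4.8] M [-0.417 -1.01   0.093]
torque 22.09 60 [516.3   28.11  94.7 ] cmd 94.69 [ 5.6 -1.6 -4.8] [-0.497 -1.128  0.106] yaw 1.3141102582449895 q7 1.4720237678900896
```

Run:
```python
from screw import *
y,z=pickle.load(open('st.pkl','rb'))
for _ in range(4):
    F,M=sense(); print(np.round(read_eef_pos(),2),np.round(F,1),np.round(M,3))
    if F[2]>2: break
    z-=.3; move_linear([515.55,28.35,z],[np.pi,0,y],v=150)
F,M=sense();print(np.round(read_eef_pos(),2),np.round(F,1),np.round(M,3))
pickle.dump((y,z),open('st.pkl','wb'))
turn(y,z,-12,3,every=1,ff=1,tq=.1)
```

```text
[516.26  28.12  94.71] [ 5.9 -1.1 -5.5] [-0.459 -1.165  0.085]
[515.76  28.24  94.35] [ 5.4 -1.4 -4.9] [-0.341 -1.065  0.078]
[515.38  28.4   94.04] [ 5.  -1.  -4.3] [-0.231 -0.886  0.059]
[515.35  28.39  93.79] [ 3.6 -0.8 -2.2] [-0.229 -0.653  0.05 ]
[515.43  28.38  93.55] [ 2.6 -0.5 -0.6] [-0.215 -0.43   0.018]
23.29    0 z93.54 cmd93.49 F [ 2.6 -0.5 -0.2] M [-0.19  -0.409  0.007]
23.57    3 z93.15 cmd93.15 F [ 1.8 -1.   0.5] M [-0.219 -0.286  0.007]
23.86    6 z92.86 cmd92.84 F [ 1.6 -0.9  1. ] M [-0.203 -0.218 -0.014]
24.14    9 z92.51 cmd92.54 F [ 1.5 -0.9  1.2] M [-0.218 -0.188 -0.006]
done 24.43 12 [515.42  28.32  92.23] cmd 92.26 [ 1.1 -0.1  1.2] [-0.23  -0.167 -0.012] yaw 1.1046707480056697 q7 1.3076576935731745
```

Run:
```python
from screw import *
y,z=pickle.load(open('st.pkl','rb'))
turn(y,z,-60,5,every=2,ff=1,tq=.08,fzt=1.5,k=.05,zstop=89.6)
```

```text
24.46    0 z92.22 cmd92.26 F [ 1.6 -0.4  1.2] M [-0.202 -0.176  0.002]
25.02   10 z91.55 cmd91.62 F [ 1.1 -0.7  0.6] M [-0.218 -0.057  0.013]
25.59   20 z90.91 cmd90.96 F [ 1.4 -0.7  0.3] M [-0.132 -0.009 -0.006]
26.16   30 z90.27 cmd90.29 F [ 1.4 -0.1  0.3] M [-0.116 -0.08  -0.028]
26.73   40 z89.61 cmd89.61 F [ 1.4 -0.2  0.8] M [-0.117 -0.098  0.01 ]
z 27.04 45 [515.51  28.29  89.26] cmd 89.28 [ 1.2 -0.2  0.8] [-0.11  -0.059 -0.031] yaw 0.3192725846082214 q7 0.700507312082463
```

Run:
```python
from screw import *
y,z=pickle.load(open('st.pkl','rb'))
turn(y,z,-110,2,every=3,ff=1,tq=.07,fzt=1.5,k=.05)
```

```text
27.07    0 z89.28 cmd89.28 F [ 1.  -0.4  0.6] M [-0.152 -0.084 -0.006]
27.93    6 z88.80 cmd88.83 F [ 1.  -0.3  0.8] M [-0.089 -0.072  0.011]
28.77   12 z88.38 cmd88.40 F [1.3 0.2 0.7] M [-0.156 -0.06   0.011]
29.62   18 z87.95 cmd87.97 F [ 0.7 -0.2  1.3] M [-0.108 -0.036 -0.019]
30.48   24 z87.53 cmd87.53 F [1.1 0.3 1. ] M [-0.06  -0.043 -0.025]
31.32   30 z87.15 cmd87.13 F [0.5 0.2 0.9] M [-0.04  -0.065 -0.004]
32.17   36 z86.72 cmd86.72 F [1.3 0.  0.9] M [-0.001 -0.026 -0.013]
33.02   42 z86.31 cmd86.30 F [ 1.  -0.4  1.8] M [-0.069 -0.101 -0.031]
33.88   48 z85.96 cmd85.96 F [1.  0.2 1.5] M [-0.07  -0.096 -0.024]
34.73   54 z85.60 cmd85.60 F [0.8 0.1 1.5] M [-0.108 -0.108 -0.001]
35.58   60 z85.19 cmd85.24 F [ 1.4 -0.4  1. ] M [-0.151 -0.073 -0.008]
36.42   66 z84.77 cmd84.81 F [ 0.8 -0.   0.8] M [-0.095 -0.029 -0.013]
37.27   72 z84.66 cmd84.50 F [0.4 0.8 4.8] M [ 0.02   0.068 -0.033]
38.12   78 z84.64 cmd84.65 F [0.4 0.3 4.2] M [-0.013  0.048 -0.029]
38.98   84 z84.67 cmd84.68 F [ 0.8 -0.2  3.4] M [-0.027 -0.    -0.044]
39.83   90 z84.67 cmd84.65 F [0.9 0.1 3.6] M [-0.045 -0.016  0.006]
40.67   96 z84.65 cmd84.65 F [ 1.3 -0.5  3.1] M [-0.164 -0.112 -0.058]
41.52  102 z84.61 cmd84.52 F [ 2.7 -1.3  2.8] M [-0.34  -0.389 -0.085]
torque 41.91 104 [515.82  28.27  84.61] cmd 84.48 [ 3.3 -1.5  3.3] [-0.361 -0.56  -0.089] yaw -1.4958698374658825 q7 -0.729159626783035
```

Descent stopped at TCP z 84.65. That puts the rim at about 60.1 mm, on the collar; a short cap would have stopped near 87.5. Torque then rose to 0.09 N m. I back off through the play and unscrew.

Run:
```python
from screw import *
y,z=pickle.load(open('st.pkl','rb')); z=84.65
turn(y,z,12,4,every=1,ff=0,tq=.3,fzt=2,k=.02)
y,z=pickle.load(open('st.pkl','rb'))
turn(y,z,24,8,every=1,ff=0,tq=.1,fzt=2,k=.02)
y,z=pickle.load(open('st.pkl','rb'))
turn(y,z,80,10,every=2,ff=1,tq=.1,fzt=0,k=.06)
```

```text
41.94    0 z84.61 cmd84.65 F [ 3.8 -1.2  3.3] M [-0.398 -0.582 -0.082]
42.23    4 z84.63 cmd84.68 F [ 2.6 -1.8  3.1] M [-0.454 -0.39   0.133]
42.51    8 z84.64 cmd84.70 F [ 1.5 -2.1  3.2] M [-0.49  -0.145  0.068]
done 42.79 12 [515.41  28.36  84.65] cmd 84.72 [ 1.9 -1.5  3.1] [-0.493 -0.144  0.022] yaw -1.2864303272265627 q7 -0.5591122501980866
42.83    0 z84.64 cmd84.72 F [ 1.4 -1.8  3.1] M [-0.466 -0.142  0.031]
43.15    8 z84.67 cmd84.74 F [ 2.3 -0.9  1.9] M [-0.318 -0.378  0.009]
43.48   16 z84.68 cmd84.74 F [ 1.9 -0.8  2.8] M [-0.271 -0.335  0.018]
done 43.80 24 [515.46  28.46  84.65] cmd 84.76 [ 1.4 -0.8  3. ] [-0.261 -0.199  0.01 ] yaw -0.8675513067479237 q7 -0.22208018776208008
43.83    0 z84.67 cmd84.76 F [ 1.2 -1.1  3.1] M [-0.226 -0.178  0.044]
44.55   20 z86.11 cmd86.19 F [ 2.  -0.9  1.6] M [-0.269 -0.253  0.006]
45.27   40 z87.48 cmd87.55 F [ 1.6 -0.6  1.2] M [-0.21  -0.238 -0.004]
45.98   60 z88.78 cmd88.83 F [ 1.4 -0.7  0.8] M [-0.188 -0.16  -0.012]
done 46.70 80 [515.58  28.46  90.05] cmd 90.1 [ 1.6 -0.5  1. ] [-0.113 -0.153 -0.021] yaw 0.52871209484754 q7 0.8556855552189402
```

Run:
```python
from screw import *
y,z=pickle.load(open('st.pkl','rb'))
turn(y,z,139,14,every=3,ff=1,tq=.12,fzt=0,k=.06)
y,z=pickle.load(open('st.pkl','rb'))
print(move_linear([515.55,28.35,z+8],[np.pi,0,y],v=30,force_limit=8),read_eef_pos(),np.round(sense(),2),read_opening(),read_t())
```

```text
46.73    0 z90.04 cmd90.10 F [ 1.4 -0.4  0.8] M [-0.14  -0.176 -0.002]
48.01   42 z92.67 cmd92.71 F [0.7 0.4 1.2] M [-0.037 -0.075 -0.019]
49.28   84 z95.26 cmd95.32 F [ 0.8 -0.2  0.6] M [-0.056 -0.03   0.016]
50.56  126 z97.84 cmd97.92 F [0.7 0.  1. ] M [-0.018  0.002 -0.003]
done 50.98 140 [515.51  28.29  98.73] cmd 98.79 [ 0.9 -0.1  0.7] [-0.013 -0.009 -0.016] yaw 2.9721730476396004 q7 2.82132882528415
False [515.77840249  28.45172662 107.12251015] [[ 0.49  0.09  0.66]
 [-0.01 -0.01  0.01]] 43.052343542902534 51.4333
```

Run:
```python
from screw import *
move_linear([515.55,28.35,150],v=200)
goto([470,-150,150],[np.pi,0,1.5]); goto([437,-303,90],[np.pi,0,0.4]); sleep(.2)
print(read_eef_pos(),read_opening(),read_t())
print(move_linear([437,-303,36],v=80)); print(move_linear([437,-303,22],v=25,force_limit=5),read_eef_pos(),np.round(sense(),2),read_t())
grip(60); print(read_eef_pos(),read_t())
move_linear([437,-303,130],v=150)
c=snap('wrist','end.png'); d=snap('top','endtop.png')
for m in masks_of('top','cap_a_center')[:5]: print(m['conf'],m['centre'],at_z(d,m['centre'],39))
print(read_t())
```

```text
[ 438.21109224 -301.43500051   90.2411899 ] 42.68788007440808 53.6083
False
True [ 437.42238644 -303.12820817   27.6139883 ] [[-0.5   1.14  8.31]
 [ 0.16  0.16 -0.01]] 54.8833
[ 436.78421301 -302.64113651   26.92951761] 55.2
0.79 [437.9, 260.5] [ 434.83289275 -296.64791288   39.        ]
0.54 [111.1, 238.7] [495.10657342 496.93945874  39.        ]
0.33 [430.7, 268.8] [ 415.05993071 -278.11213362   39.        ]
56.1833
```

View pics/end.png

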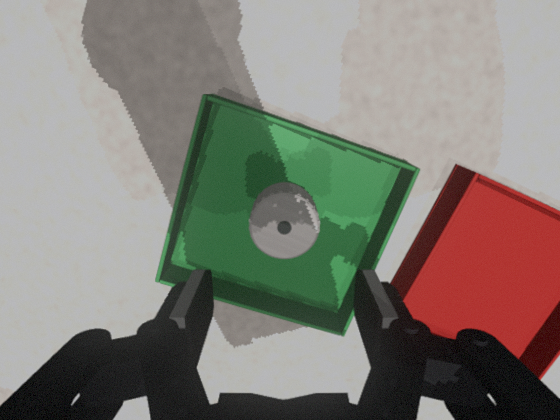

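The cap stands upright near the middle of the green tray, with its dot at (284,228), and the gripper is clear. It touched the floor at TCP z 27.6, the same as at pick-up (27.5). So it did not slip in the grip, and the "fully home" reading holds.

```bash
python3 -c "
from cell import *
job_done();print(read_t())"
```

```text
the job is handed in; nothing more can be done
the job is handed in; nothing more can be done
```

The cap from the blue mat went fully home on the gauge, so I put it in the green tray and handed the job in. The last clock reading, just before hand-in, was about 56 s of the 69 s allowed.

- **Stop:** the cap stopped with its rim about 60.1 mm above the bench, level with the collar. A short cap would have stopped about 3 mm higher.
- **Grip check:** it touched the tray floor at the same gripper height as at pick-up (27.6 against 27.5 mm). It had not slipped in the grip, so the stop height holds.
- **Forces:** averaged readings between turning steps stayed at or below about 6 N sideways and along the axis. Turning averages were about 0.1 N m or less while screwing on, with a brief 0.13 N m when reversing off the stop. The contact force between cap and gauge is not directly readable.
- **Placement:** the last wrist picture shows the cap upright near the middle of the green tray with the gripper clear. I did not touch the waiting caps or the tools, and no picture was viewed to recheck them.

**Oddities:** after the rim reached the collar, the cap turned another 30° or so before the torque rose, more than the roughly 17° of play I expected. The torque at the stop also read −0.09 N m, the opposite sign from what I expected. The height reading and the grip check both support "home", so I trusted those.

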